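Rock a seized clamp free and release the V-block

ROBOT

A 7-joint arm with a two-finger parallel gripper is mounted at the origin on a cart in front of the work surface, level with it; the furniture and walls round the work are solid. World frame = base frame: x ahead of the robot, y to its left, z up, the work surface at z = 0. Lengths are in m, angles in rad, forces in N, time in s.
With the tool pointing down it reaches from about 0.425 to 0.825 m from the base axis. Payload 3.6 kg.
Tool frame: the origin (TCP) lies midway between the tips of the shut fingers; the grasp point (between the pads) lies 19 mm behind it (manip.tcp_to_grasp is the distance from the TCP to the grasp point, in m); z points along the fingers, y is the line along which they close (so a half turn about z gives the same grasp; the last joint's range is limited). The gripper opens to 85 mm and grips with 20 to 120 N. Pads are 22 mm wide; open, the fingers measure 114 mm over their backs; the gripper's body (76 mm by 85 mm) begins 54 mm behind the grasp point. The pads swing forward as they close: fully open they stand 13 mm farther back than shut.
Start: joints at [-1.359, 0.615, -0.013, 1.423, 0.008, 1.103, -0.04], TCP at [0.154, 0.632, 0.231] pointing down, gripper open.
Joint ranges: [-3.12, 3.12], [-0.3, 2.06], [-1.34, 1.32], [0.26, 2.42], [-1.36, 4.5], [0.01, 1.98], [-2.84, 2.84]. Speed limits (rad/s): [2.79, 2.79, 3.14, 3.14, 3.14, 3.14, 3.14].

INTERFACE

Orientations are given as a unit quaternion [w, x, y, z].
In Python, from station import manip, grab_frame, calibration, job gives the robot as it stands. The module is installed in compiled form; this text tells all that it offers.
- The arm moves only by the tool send_rows, never from a script. Its arguments are lists of equal length, an entry for each row: "xyz": the shift along the tool's x, y, z in mm, a list of three; "twist": the turn about the tool's z in rad; "hand": the opening, from 0 (shut) to 1 (fully open). A call has 1 to 20 rows; each row is the pose to reach, as a shift and turn from the pose commanded when the call began, along the tool's axes at that moment; what a row does not reach only later rows make up. A row lasts 1/12 s, in which the tool goes at most 41.7 mm and 7.16 degrees, less where a joint would pass 70% of its speed; a pose out of reach is approached as far as the arm can. A call with a gripper value outside its range is refused whole. The fingers move at their own pace and stop on an object; "newtons" is the grip in N (left out, the last holds). Time passes only in rows, so rows that repeat a pose let the fingers close. It gives the time, the measured TCP pose, the force, the opening and the grip force at its end, in the units of the state.
- manip.get_state(): the state, without advancing time (a new reading comes with each control period).
- grab_frame(name): name is "scene" or "side" or "wrist"; returns the picture (420x560x3 uint8, blue, green, red); there is no depth.
- calibration(name): a dict with "mtx" (3x3 intrinsics, pixels), "rvec" (rotation vector, rad) and "tvec" (3), from world to camera coordinates, as OpenCV has them; the wrist camera has in their place "mount" (4x4, takes a point from camera to tool coordinates, whose origin is the TCP and whose axes are the flange's). Camera axes: x right, y down, z forward; pixel columns grow to the right and rows downward; lengths in m; the calibration is good to about 2 mm. A picture is of the moment at which its call begins: read the wrist's pose just before it. calibration takes no time and is no camera call.
- job.close_job(): hands the job in; it is judged then, once.
The state is a dict: "time": time; "joint_pos": joint angles; "qvel": joint speeds; "tau": joint torques, N m; "tool_pos": TCP position; "ee_rot": TCP orientation; "wrist_force": force on the tool from outside, world axes, zero at the start; "wrist_torque": the same for the moment, N m; "width": finger opening in m; "grip_force": force on a finger pad.
Only numpy, scipy, OpenCV 4.12 (cv2) and the standard library are available. Lean on these libraries where they do the work, as an engineer would, in place of code of your own. Each camera call takes 0.05 s, during which the arm holds its last target. There are 200 camera calls.

TASK

The rusty clamp that holds the V-block in the green fixture has seized: rock its knob gently back and forth in small arcs until it breaks free, without forcing it, because too much twist shears the stud. Then swing the clamp arm anticlockwise well clear (about a quarter turn), lift the V-block out and set it down gently, upright and square, in the middle of the empty grey field of the cork mat beside its twin. Leave the twin block and the other things on the bench where they are.

Things in the scene. Friction and masses are not known exactly. Their poses are not given: they have to be found in the camera images.
- fixture: Green base plate 170 x 90 x 8 mm, bolted down. Origin: centre of its underside, x along the 170 mm. The V-block stands in a nest of steel rails on it (nest centre x = +30 mm, floor 8 mm up, rails 5 mm higher, about 2 mm clear of the block all round). The clamp's upright axis is at x = -35 mm on a green boss 38 mm high.
- knob_grip (a point): Grip point of the rust-brown clamp knob, on its upright axis, 68 mm above the bench. The knob is an upright bar 44 mm long (this point's x), 12 mm thick (y), from 50 to 78 mm above the bench. The swing arm under it, 16 mm wide, reaches along +x, its top 49 mm above the bench: lower fingers hit it. The point turns with the knob.
- clamp_tip (a point): End of the clamp's swing arm, 62 mm from the axis; it lies about 2 mm over the V-block's end at the start. Knob, bar and arm are one piece. How rocking frees it: a swing to the firm stop works the rust loose a little, but only if it goes the other way than the last that helped; pushing on at one stop does nothing. After 3 to 5 such swings, each as long or longer, it goes on freely.
- knob (a joint): Angle of knob and arm on the stud (rad): 0 = arm along the fixture's x, over the V-block; grows anticlockwise from above; end stop at 1.55. While seized it gives only 0.03 to 0.5 rad, differently to each side, with 0.06 N m of drag, then goes firm; once free it turns on anticlockwise with 0.06 N m of drag. The number of swings and the way the first one counts differ.
- stud (a joint): Elastic twist of the stud under the knob (rad, anticlockwise positive): 0.067 rad for each 0.2 N m put on the knob; about 0.02 rad while the knob drags along. 0.05 rad (0.15 N m) tells a firm stop and is ample; it shears at 0.133 rad (0.4 N m) either way.
- v_block: Ground steel V-block to be freed, 55 x 36 x 32 mm (x, y, z), 0.42 kg, V groove upward; origin at the centre of its underside. Grasp across the 36 mm (y).
- twin_block: Its twin of the same size, standing on one grey field of the cork mat; stays there.
- mat: Cork mat 180 x 90 x 4 mm fixed to the bench, origin at the centre of its underside, x along the 180 mm, with two grey fields 78 x 62 mm at x = +45 mm (the twin stands there, its 55 mm length along the mat's x) and x = -45 mm (empty).
- mat_spot (a point): Centre of the empty grey field, on the mat's top face (4 mm above the bench); axes as the mat's.
- dish_wheel: White dish wheel, 102 mm across, 24 mm high, lying on the bench; bystander. Origin at the centre of its underside.
- marker: Red and white marker pen, 135 mm, lying; bystander. Origin at the centre of its underside.
- parts_pot: Small clear pot with a blue lid, 45 mm across, 42 mm high; bystander. Origin at the centre of its underside.
- tape_roll: Roll of masking tape, 96 mm across, 25 mm high, lying; bystander. Origin at the centre of its underside.

How it is judged:
By the outcome, as a careful person would: the job done as asked, in the order asked, and still so for the second after the job is handed in, with the robot touching nothing.
It also fails if it takes over 70 s, if anything falls off the work surface, if the arm or the gripper's body presses on something with over 40 N, if the wrist force passes 120 N, or if a joint passes its speed limit or range.

## Working session

There is one attempt and no reset: what is moved stays moved. The work goes in short steps, Python scripts to look and compute and a tool call to move; the robot and the scene stay as the last step left them, time stands still between calls to the robot, and variables do not carry over. Pictures are saved under pics/ and viewed, at most 10 in all, crops included, and the job is handed in when it is done.

Besides the shell and the picture viewer there is one more tool, called after "Call:" as name(argument=value, ...), one argument or row to a line, values as JSON. send_rows: Moves the arm, as the interface text tells. Its arguments: {"type":"object","properties":{"xyz":{"type":"array"},"twist":{"type":"array"},"hand":{"type":"array"},"newtons":{"type":"number"}},"required":["xyz","twist","hand"]}

```bash
mkdir -p pics
python3 - <<'E'
from station import manip, grab_frame, calibration
import cv2
s=manip.get_state(); print(s)
for n in("scene","side"):
    cv2.imwrite(f"pics/{n}0.png",grab_frame(n)); print(calibration(n))
print(calibration("wrist"), manip.tcp_to_grasp)
E
```

```text
{'time': 0.0, 'joint_pos': array([-1.35847184,  0.61593796, -0.01261844,  1.42489293,  0.00808026,
        1.10339311, -0.04041632]), 'qvel': array([-0.00113402, -0.00071495,  0.00016926,  0.00143275, -0.00159179,
        0.00023147, -0.00041036]), 'tau': array([-1.22666343e-04, -4.69218707e+01,  2.59133801e-01, -1.71033311e+01,
        1.00289236e-02,  9.81477555e-03, -8.72886318e-06]), 'tool_pos': array([0.15356917, 0.63081604, 0.23012794]), 'ee_rot': array([-1.44500506e-04,  1.19107246e-01,  9.92880556e-01, -1.28275686e-03]), 'wrist_force': array([-0.42827221, -0.34204303,  0.0298644 ]), 'wrist_torque': array([-0.05335523, -0.01483765, -0.02353243]), 'grip_force': 0.0, 'width': 0.08522375223131919}
{'mtx': array([[504.38462931,   0.        , 277.35218557],
       [  0.        , 504.38462931, 210.68375713],
       [  0.        ,   0.        ,   1.        ]]), 'rvec': array([ 1.82718652, -1.00085239,  0.66174299]), 'tvec': array([-0.27821249,  0.24808974,  0.85274516])}
{'mtx': array([[438.90172468,   0.        , 279.4866904 ],
       [  0.        , 438.90172468, 202.77410167],
       [  0.        ,   0.        ,   1.        ]]), 'rvec': array([ 0.10532987, -2.58696342,  1.66008094]), 'tvec': array([0.5166768 , 0.05779323, 1.02240606])}
{'mtx': array([[354.41970778,   0.        , 279.89872853],
       [  0.        , 354.41970778, 209.13390465],
       [  0.        ,   0.        ,   1.        ]]), 'mount': array([[-2.80881817e-04, -9.49966890e-01, -3.12350492e-01,
         8.00282009e-02],
       [ 9.99999863e-01, -4.04537097e-04,  3.31086622e-04,
        -8.68170646e-04],
       [-4.40878690e-04, -3.12350356e-01,  9.49966873e-01,
        -1.42070823e-01],
       [ 0.00000000e+00,  0.00000000e+00,  0.00000000e+00,
         1.00000000e+00]])} 0.0187
```

View pics/scene0.png

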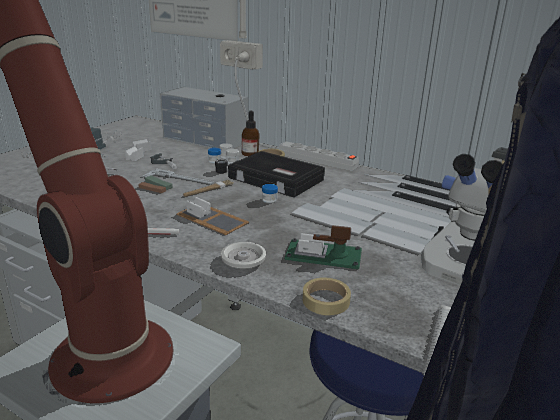

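View pics/side0.png

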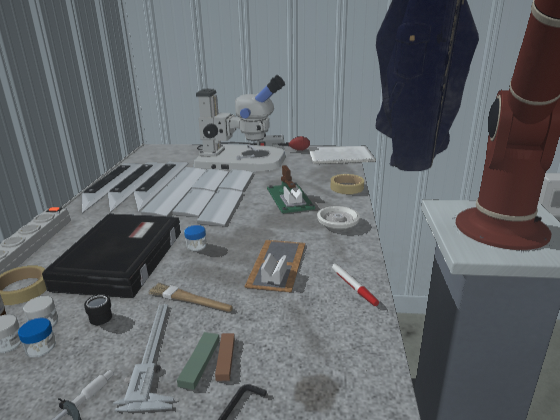

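Scene: the fixture is near (322,250), with the knob at (341,235) and the block at (312,243). The mat is near (213,217), with the twin at (199,207). Side: the fixture is near (290,197) and the mat near (277,265). I'll enlarge all four in one picture.

```bash
cat > h.py <<'E'
import numpy as np, cv2
from station import manip, grab_frame, calibration
from scipy.spatial.transform import Rotation as R
def cam(n, s=None):
    c=calibration(n)
    if n=="wrist":
        s=s or manip.get_state(); q=s["ee_rot"]
        T=np.eye(4);T[:3,:3]=R.from_quat([q[1],q[2],q[3],q[0]]).as_matrix();T[:3,3]=s["tool_pos"]
        M=np.linalg.inv(T@c["mount"]); return c["mtx"],M[:3,:3],M[:3,3]
    return c["mtx"],cv2.Rodrigues(c["rvec"])[0],c["tvec"]
def back(C,uv,z):
    K,Rm,t=C; d=Rm.T@np.linalg.inv(K)@np.array([uv[0],uv[1],1.]); o=-Rm.T@t
    return (o+d*(z-o[2])/d[2])
def proj(C,p):
    K,Rm,t=C; q=K@(Rm@np.asarray(p,float)+t); return q[:2]/q[2]
E
python3 - <<'E'
from h import *
a=cv2.imread("pics/scene0.png");b=cv2.imread("pics/side0.png")
def c(i,x,y):return cv2.resize(i[y:y+75,x:x+100],None,fx=4,fy=4,interpolation=cv2.INTER_CUBIC)
cv2.imwrite("pics/crops.png",np.vstack([np.hstack([c(a,272,205),c(a,165,180)]),np.hstack([c(b,245,155),c(b,230,228)])]))
S=cam("scene");D=cam("side")
for n,u in(("fix",(322,252)),("mat",(213,217)),("wheel",(244,256)),("tape",(327,295)),("pot",(270,200))):print(n,back(S,u,0.005))
for n,u in(("fix",(290,197)),("mat",(277,265)),("pen",(355,284)),("wheel",(338,219))):print(n,back(D,u,0.005))
E
```

```text
fix [ 0.50707553 -0.13671456  0.005     ]
mat [0.50817797 0.18604461 0.005     ]
wheel [0.3902023  0.00353943 0.005     ]
tape [ 0.35841199 -0.22416995  0.005     ]
pot [0.68552389 0.1206526  0.005     ]
fix [ 0.50325887 -0.1392866   0.005     ]
mat [0.50519716 0.20063305 0.005     ]
pen [0.35303735 0.25618446 0.005     ]
wheel [ 0.3772504  -0.01325892  0.005     ]
```

View pics/crops.png

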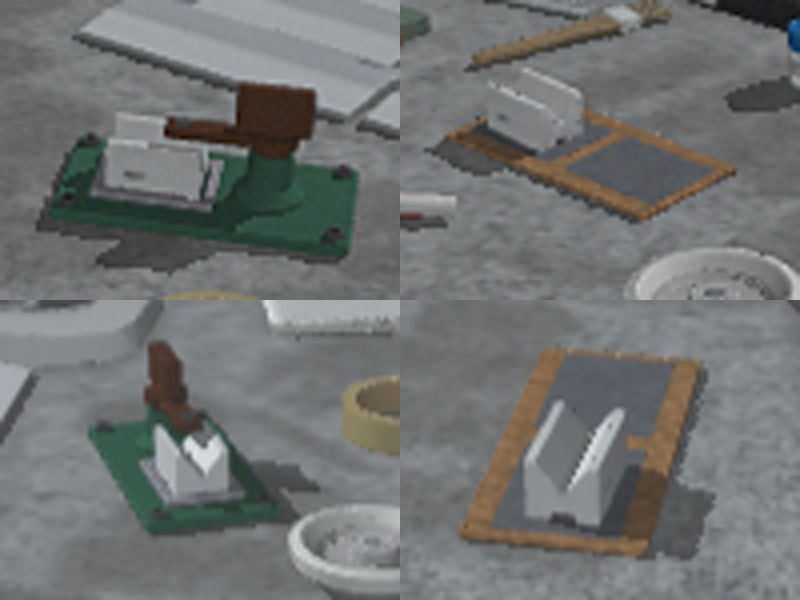

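Scene crop: fixture corners at about (80,140), (355,170), (350,245) and (53,205). Side crop: the mat's four corners are clear, and the fixture corners are at (92,130), (280,210) and (150,225), relative to each crop. Next I'll fit both poses.

Run:
```python
from h import *
from scipy.optimize import least_squares
S=cam("scene");D=cam("side")
def P(o,l):return [(o[0]+a/4,o[1]+b/4) for a,b in l]
def corners(L,W,z,p):
    c,s=np.cos(p[2]),np.sin(p[2]);return [np.array([p[0]+c*x-s*y,p[1]+s*x+c*y,z]) for x,y in((L/2,W/2),(L/2,-W/2),(-L/2,-W/2),(-L/2,W/2))]
fs=P((272,205),[(53,205),(80,140),(355,170),(350,245)]); fd=P((245,155),[(280,210),(150,225),(92,130)])
ms=P((165,180),[(47,133),(240,213),(335,170)]); md=P((230,228),[(60,235),(250,250),(300,62),(140,50)])
for n,q in(("fs",fs),("fd",fd)):print(n,[np.round(back(S if n[1]=='s' else D,u,.008)[:2],3) for u in q])
for n,q in(("ms",ms),("md",md)):print(n,[np.round(back(S if n[1]=='s' else D,u,.004)[:2],3) for u in q])
# knob
print("knob",[np.round(back(S,(272+a/4,205+b/4),.078)[:2],3) for a,b in((238,88),(316,92))],np.round(back(D,(245+160/4,155+48/4),.078)[:2],3))
```

```text
fs [array([ 0.438, -0.078]), array([ 0.513, -0.052]), array([ 0.573, -0.206]), array([ 0.493, -0.237])]
fd [array([ 0.434, -0.07 ]), array([ 0.515, -0.043]), array([ 0.57 , -0.196])]
ms [array([0.473, 0.281]), array([0.455, 0.107]), array([0.537, 0.091])]
md [array([0.558, 0.277]), array([0.468, 0.283]), array([0.452, 0.109]), array([0.542, 0.101])]
knob [array([ 0.504, -0.157]), array([ 0.525, -0.196])] [ 0.519 -0.176]
```

Call:
send_rows(
  xyz=[
    [-32,-18,0],
    [-64,-36,0],
    [-96,-54,0],
    [-127,-72,0],
    [-159,-90,0],
    [-191,-108,0],
    [-223,-126,0],
    [-254,-144,0],
    [-286,-162,0],
    [-318,-181,0],
    [-333,-216,0],
    [-348,-251,0],
    [-363,-286,0],
    [-378,-321,0],
    [-393,-356,0],
    [-408,-391,0],
    [-423,-426,0],
    [-438,-461,0],
    [-453,-496,0],
    [-468,-531,0],
  ],
  twist=[0.05,0.1,0.15,0.2,0.25,0.3,0.35,0.4,0.45,0.5,0.55,0.6,0.65,0.7,0.75,0.8,0.85,0.9,0.95,0.98],
  hand=[1,1,1,1,1,1,1,1,1,1,1,1,1,1,1,1,1,1,1,1],
)

```text
time: 1.77
tool_pos: [0.4825, 0.0033, 0.2312]
ee_rot: [-0.0, 0.573, 0.819, -0.0]
wrist_force: [1.8, 0.4, -0.2]
width: 0.0851
grip_force: 0.0
```

```bash
cat >> h.py <<'E'
def delta(goal, yawy=None, s=None):
    "shift (mm, tool axes) and twist to bring TCP to goal with tool y at world yaw yawy"
    s=s or manip.get_state(); q=s["ee_rot"]; Rm=R.from_quat([q[1],q[2],q[3],q[0]]).as_matrix()
    y=np.arctan2(Rm[1,1],Rm[0,1])
    print("t",round(s["time"],2),"pos",np.round(s["tool_pos"],4),"yaw_y",round(y,4),"zax",np.round(Rm[:,2],3),"j7",round(s["joint_pos"][6],3),"F",np.round(s["wrist_force"],1),"T",np.round(s["wrist_torque"],2),"w",round(s["width"],4))
    print("shift",np.round(1000*Rm.T@(np.array(goal)-s["tool_pos"]),1), "twist",None if yawy is None else round(-((yawy-y+np.pi/2)%np.pi-np.pi/2),3))
E
python3 -c "
from h import *
delta((.516,-.174,.2),.349)"
```

```text
t 1.77 pos [0.4825 0.0033 0.2312] yaw_y 0.3503 zax [-0.001  0.    -1.   ] j7 0.467 F [ 1.8  0.4 -0.2] T [-0.02  0.04  0.08] w 0.0851
shift [-178.   -29.4   31.1] twist 0.001
```

Call:
send_rows(
  xyz=[
    [-36,-6,6],
    [-72,-12,12],
    [-108,-18,18],
    [-144,-24,24],
    [-170,-28,28],
    [-177,-29,31],
    [-177,-29,31],
    [-177,-29,31],
  ],
  twist=[0,0,0,0,0,0,0,0],
  hand=[1,1,1,1,1,1,1,1],
)

```text
time: 2.43
tool_pos: [0.5163, -0.1702, 0.1998]
ee_rot: [-0.001, 0.572, 0.82, 0.0]
wrist_force: [-0.3, 0.8, -0.2]
width: 0.0856
grip_force: 0.0
```

Run:
```python
from h import *
s=manip.get_state();np.save("s1.npy",np.r_[s["tool_pos"],s["ee_rot"]])
im=grab_frame("wrist");delta((.516,-.174,.2),.349,s)
cv2.imwrite("pics/w1.png",im)
C=cam("wrist",s)
c=np.array([.504,-.141]);a=1.92;ex=np.array([np.cos(a),np.sin(a)]);ey=np.array([-ex[1],ex[0]])
v=cv2.resize(im,(784,588),interpolation=cv2.INTER_CUBIC)
for x,y,z in((-.057,0,.078),(-.013,0,.078),(.027,0,.049),(.085,.045,.008),(.085,-.045,.008),(-.085,.045,.008),(-.085,-.045,.008)):
    p=proj(C,np.r_[c+ex*x+ey*y,z]);print(x,y,z,np.round(p,1));cv2.circle(v,tuple(int(1.4*k) for k in p),4,(0,0,255),1)
cv2.imwrite("pics/w1a.png",v)
```

```text
t 2.43 pos [ 0.5163 -0.1702  0.1998] yaw_y 0.3522 zax [-0.002  0.002 -1.   ] j7 0.835 F [-0.3  0.8 -0.2] T [-0.01 -0.    0.06] w 0.0856
shift [-3.5 -1.6 -0.2] twist 0.003
-0.057 0 0.078 [278.4 231. ]
-0.013 0 0.078 [278.4 177.1]
0.027 0 0.049 [278.7 120.4]
0.085 0.045 0.008 [226.8  47.7]
0.085 -0.045 0.008 [331.1  48. ]
-0.085 0.045 0.008 [234.2 231.2]
-0.085 -0.045 0.008 [323.1 231.4]
```

View pics/w1a.png

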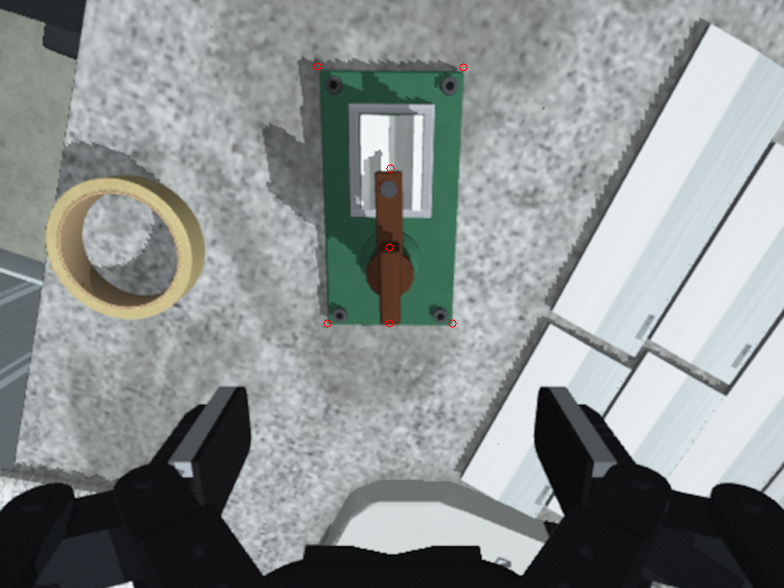

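The overlay matches the fixture, knob bar and arm to within about 2 mm. The bar runs from (390,243) to (390,323). I'll descend onto the knob and close gently.

Call:
send_rows(
  xyz=[
    [-3,-1,30],
    [-4,-2,60],
    [-4,-2,90],
    [-4,-2,115],
    [-4,-2,135],
    [-4,-2,146],
    [-4,-2,146],
    [-4,-2,146],
    [-4,-2,146],
    [-4,-2,146],
    [-4,-2,146],
    [-4,-2,146],
    [-4,-2,146],
    [-4,-2,146],
    [-4,-2,146],
    [-4,-2,146],
  ],
  twist=[0,0,0,0,0,0,0,0,0,0,0,0,0,0,0,0],
  hand=[1,1,1,1,0.6,0.4,0.3,0.2,0.1,0,0,0,0,0,0,0],
  newtons=40,
)

```text
time: 3.82
tool_pos: [0.5169, -0.1759, 0.056]
ee_rot: [0.001, 0.572, 0.82, 0.001]
wrist_force: [-2.2, 0.6, 6.7]
width: 0.0112
grip_force: 41.2
```

```bash
python3 -c "
from h import *
delta((.516,-.174,.053),1.92-np.pi/2)"
```

```text
t 3.82 pos [ 0.5169 -0.1759  0.056 ] yaw_y 0.3521 zax [ 0.002 -0.    -1.   ] j7 0.927 F [-2.2  0.6  6.7] T [0.17 0.29 0.01] w 0.0112
shift [ 2.1 -0.2  3. ] twist 0.003
```

```bash
cat > k.py <<'E'
from h import *
s=manip.get_state();q=s["ee_rot"];y=R.from_quat([q[1],q[2],q[3],q[0]]).as_matrix()[:,1]
print("t %.2f knob~%.3f tau7 %.3f tz %.3f F %s w %.4f pos %s"%(s["time"],np.arctan2(y[1],y[0])-.352,s["tau"][6],s["wrist_torque"][2],np.round(s["wrist_force"],1),s["width"],np.round(s["tool_pos"],4)))
E
python3 k.py
```

```text
t 3.82 knob~0.000 tau7 -0.034 tz 0.006 F [-2.2  0.6  6.7] w 0.0112 pos [ 0.5169 -0.1759  0.056 ]
```

Call:
send_rows(
  xyz=[
    [0,0,0],
    [0,0,0],
    [0,0,0],
    [0,0,0],
  ],
  twist=[-0.02,-0.04,-0.04,-0.04],
  hand=[0,0,0,0],
)

```text
time: 4.15
tool_pos: [0.5169, -0.1758, 0.0559]
ee_rot: [0.001, 0.556, 0.831, 0.001]
wrist_force: [-2.0, 1.6, 6.6]
width: 0.0112
grip_force: 41.2
```

```bash
python3 k.py
```

```text
t 4.15 knob~0.040 tau7 0.059 tz 0.006 F [-2.   1.6  6.6] w 0.0112 pos [ 0.5169 -0.1758  0.0559]
```

Call:
send_rows(
  xyz=[
    [0,0,0],
    [0,0,0],
    [0,0,0],
    [0,0,0],
  ],
  twist=[-0.02,-0.04,-0.04,-0.04],
  hand=[0,0,0,0],
)

```text
time: 4.48
tool_pos: [0.517, -0.1759, 0.056]
ee_rot: [0.001, 0.539, 0.842, 0.001]
wrist_force: [-0.5, 0.7, 6.1]
width: 0.0111
grip_force: 41.2
```

```bash
python3 k.py
```

```text
t 4.48 knob~0.079 tau7 0.059 tz -0.039 F [-0.5  0.7  6.1] w 0.0111 pos [ 0.517  -0.1759  0.056 ]
```

Call:
send_rows(
  xyz=[
    [0,0,0],
    [0,0,0],
    [0,0,0],
    [0,0,0],
  ],
  twist=[-0.02,-0.04,-0.06,-0.06],
  hand=[0,0,0,0],
)

```text
time: 4.82
tool_pos: [0.517, -0.1758, 0.0559]
ee_rot: [0.001, 0.514, 0.858, 0.001]
wrist_force: [-0.4, 0.8, 6.1]
width: 0.0111
grip_force: 41.2
```

```bash
python3 k.py
```

```text
t 4.82 knob~0.140 tau7 0.194 tz -0.127 F [-0.4  0.8  6.1] w 0.0111 pos [ 0.517  -0.1758  0.0559]
```

Call:
send_rows(
  xyz=[
    [0,0,0],
    [0,0,0],
    [0,0,0],
    [0,0,0],
    [0,0,0],
    [0,0,0],
  ],
  twist=[0.06,0.12,0.16,0.2,0.22,0.22],
  hand=[0,0,0,0,0,0],
)

```text
time: 5.32
tool_pos: [0.5168, -0.1759, 0.056]
ee_rot: [0.001, 0.605, 0.796, 0.0]
wrist_force: [-3.0, 1.0, 6.7]
width: 0.0111
grip_force: 41.3
```

```bash
python3 k.py
```

```text
t 5.32 knob~-0.081 tau7 -0.122 tz 0.058 F [-3.   1.   6.7] w 0.0111 pos [ 0.5168 -0.1759  0.056 ]
```

Call:
send_rows(
  xyz=[
    [0,0,0],
    [0,0,0],
    [0,0,0],
  ],
  twist=[0.02,0.02,0.02],
  hand=[0,0,0],
)

```text
time: 5.57
tool_pos: [0.5167, -0.1759, 0.0559]
ee_rot: [0.001, 0.613, 0.79, 0.0]
wrist_force: [-0.4, 1.0, 6.8]
width: 0.0111
grip_force: 41.3
```

```bash
python3 k.py
```

```text
t 5.57 knob~-0.100 tau7 -0.036 tz 0.009 F [-0.4  1.   6.8] w 0.0111 pos [ 0.5167 -0.1759  0.0559]
```

Call:
send_rows(
  xyz=[
    [0,0,0],
    [0,0,0],
    [0,0,0],
  ],
  twist=[0.02,0.04,0.04],
  hand=[0,0,0],
)

```text
time: 5.82
tool_pos: [0.5167, -0.176, 0.0559]
ee_rot: [0.001, 0.629, 0.778, 0.0]
wrist_force: [-2.6, 0.6, 6.1]
width: 0.0112
grip_force: 41.3
```

```bash
python3 k.py
```

```text
t 5.82 knob~-0.140 tau7 -0.127 tz 0.056 F [-2.6  0.6  6.1] w 0.0112 pos [ 0.5167 -0.176   0.0559]
```

Call:
send_rows(
  xyz=[
    [0,0,0],
    [0,0,0],
    [0,0,0],
    [0,0,0],
    [0,0,0],
    [0,0,0],
  ],
  twist=[-0.06,-0.12,-0.18,-0.23,-0.26,-0.26],
  hand=[0,0,0,0,0,0],
)

```text
time: 6.32
tool_pos: [0.517, -0.1758, 0.0559]
ee_rot: [0.001, 0.522, 0.853, 0.001]
wrist_force: [-1.8, 1.5, 6.7]
width: 0.011
grip_force: 41.2
```

```bash
python3 k.py
```

```text
t 6.32 knob~0.120 tau7 0.156 tz -0.033 F [-1.8  1.5  6.7] w 0.0110 pos [ 0.517  -0.1758  0.0559]
```

Call:
send_rows(
  xyz=[
    [0,0,0],
    [0,0,0],
    [0,0,0],
  ],
  twist=[-0.02,-0.02,-0.02],
  hand=[0,0,0],
)

```text
time: 6.57
tool_pos: [0.517, -0.1758, 0.0559]
ee_rot: [0.001, 0.514, 0.858, 0.001]
wrist_force: [-1.9, 0.5, 5.6]
width: 0.0112
grip_force: 41.2
```

```bash
python3 k.py
```

```text
t 6.57 knob~0.140 tau7 0.037 tz -0.035 F [-1.9  0.5  5.6] w 0.0112 pos [ 0.517  -0.1758  0.0559]
```

Call:
send_rows(
  xyz=[
    [0,0,0],
    [0,0,0],
    [0,0,0],
    [0,0,0],
    [0,0,0],
    [0,0,0],
    [0,0,0],
  ],
  twist=[0.06,0.12,0.18,0.24,0.28,0.3,0.3],
  hand=[0,0,0,0,0,0,0],
)

```text
time: 7.15
tool_pos: [0.5167, -0.176, 0.056]
ee_rot: [0.001, 0.636, 0.771, 0.0]
wrist_force: [-1.3, 0.4, 7.1]
width: 0.0112
grip_force: 41.4
```

```bash
python3 k.py
```

```text
t 7.15 knob~-0.160 tau7 -0.134 tz 0.080 F [-1.3  0.4  7.1] w 0.0112 pos [ 0.5167 -0.176   0.056 ]
```

Call:
send_rows(
  xyz=[
    [0,0,0],
    [0,0,0],
    [0,0,0],
  ],
  twist=[0.02,0.02,0.02],
  hand=[0,0,0],
)

```text
time: 7.4
tool_pos: [0.5166, -0.176, 0.0559]
ee_rot: [0.001, 0.644, 0.765, 0.0]
wrist_force: [-2.1, -0.0, 7.6]
width: 0.0109
grip_force: 41.3
```

```bash
python3 k.py
```

```text
t 7.40 knob~-0.180 tau7 -0.063 tz 0.083 F [-2.1 -0.   7.6] w 0.0109 pos [ 0.5166 -0.176   0.0559]
```

Call:
send_rows(
  xyz=[
    [0,0,0],
    [0,0,0],
    [0,0,0],
    [0,0,0],
    [0,0,0],
    [0,0,0],
    [0,0,0],
    [0,0,0],
  ],
  twist=[-0.06,-0.12,-0.18,-0.24,-0.3,-0.34,-0.36,-0.36],
  hand=[0,0,0,0,0,0,0,0],
)

```text
time: 8.07
tool_pos: [0.517, -0.1758, 0.0559]
ee_rot: [0.001, 0.496, 0.868, 0.001]
wrist_force: [-1.6, 1.0, 6.3]
width: 0.0112
grip_force: 41.2
```

```bash
python3 k.py
```

```text
t 8.07 knob~0.180 tau7 0.130 tz -0.040 F [-1.6  1.   6.3] w 0.0112 pos [ 0.517  -0.1758  0.0559]
```

Call:
send_rows(
  xyz=[
    [0,0,0],
    [0,0,0],
    [0,0,0],
  ],
  twist=[-0.02,-0.02,-0.02],
  hand=[0,0,0],
)

```text
time: 8.32
tool_pos: [0.5171, -0.1758, 0.0559]
ee_rot: [0.001, 0.488, 0.873, 0.001]
wrist_force: [-1.8, 0.5, 6.2]
width: 0.0114
grip_force: 41.2
```

```bash
python3 k.py
```

```text
t 8.32 knob~0.200 tau7 0.060 tz -0.055 F [-1.8  0.5  6.2] w 0.0114 pos [ 0.5171 -0.1758  0.0559]
```

Something gave again, which makes four. I'll test whether it now runs on.

Call:
send_rows(
  xyz=[
    [0,0,0],
    [0,0,0],
    [0,0,0],
    [0,0,0],
  ],
  twist=[-0.02,-0.04,-0.06,-0.06],
  hand=[0,0,0,0],
)

```text
time: 8.65
tool_pos: [0.5172, -0.1757, 0.056]
ee_rot: [0.001, 0.461, 0.887, 0.001]
wrist_force: [-1.3, 1.5, 6.6]
width: 0.0109
grip_force: 41.2
```

```bash
python3 k.py
```

```text
t 8.65 knob~0.260 tau7 0.124 tz -0.061 F [-1.3  1.5  6.6] w 0.0109 pos [ 0.5172 -0.1757  0.056 ]
```

Call:
send_rows(
  xyz=[
    [0,0,0],
    [0,0,0],
    [0,0,0],
    [0,0,0],
    [0,0,0],
    [0,0,0],
    [0,0,0],
    [0,0,0],
  ],
  twist=[0.07,0.15,0.23,0.31,0.38,0.44,0.48,0.48],
  hand=[0,0,0,0,0,0,0,0],
)

```text
time: 9.32
tool_pos: [0.5166, -0.176, 0.056]
ee_rot: [0.001, 0.659, 0.752, 0.0]
wrist_force: [-3.1, 0.2, 6.8]
width: 0.0111
grip_force: 41.4
```

```bash
python3 k.py
```

```text
t 9.32 knob~-0.221 tau7 -0.201 tz 0.057 F [-3.1  0.2  6.8] w 0.0111 pos [ 0.5166 -0.176   0.056 ]
```

Call:
send_rows(
  xyz=[
    [0,0,0],
    [0,0,0],
  ],
  twist=[0,0],
  hand=[0,0],
)

```text
time: 9.48
tool_pos: [0.5166, -0.176, 0.0559]
ee_rot: [0.001, 0.659, 0.752, 0.0]
wrist_force: [-2.7, -0.3, 5.6]
width: 0.0111
grip_force: 41.4
```

```bash
python3 k.py
```

```text
t 9.48 knob~-0.220 tau7 -0.052 tz 0.074 F [-2.7 -0.3  5.6] w 0.0111 pos [ 0.5166 -0.176   0.0559]
```

Call:
send_rows(
  xyz=[
    [0,0,0],
    [0,0,0],
    [0,0,0],
    [0,0,0],
    [0,0,0],
    [0,0,0],
    [0,0,0],
    [0,0,0],
    [0,0,0],
  ],
  twist=[-0.08,-0.16,-0.24,-0.32,-0.4,-0.46,-0.48,-0.49,-0.49],
  hand=[0,0,0,0,0,0,0,0,0],
)

```text
time: 10.23
tool_pos: [0.5171, -0.1757, 0.056]
ee_rot: [0.001, 0.457, 0.89, 0.001]
wrist_force: [-1.7, 2.2, 6.2]
width: 0.0109
grip_force: 41.2
```

```bash
python3 k.py
```

```text
t 10.23 knob~0.270 tau7 0.097 tz -0.076 F [-1.7  2.2  6.2] w 0.0109 pos [ 0.5171 -0.1757  0.056 ]
```

Call:
send_rows(
  xyz=[
    [0,0,0],
    [0,0,0],
    [0,0,0],
  ],
  twist=[-0.02,-0.03,-0.03],
  hand=[0,0,0],
)

```text
time: 10.48
tool_pos: [0.5172, -0.1757, 0.056]
ee_rot: [0.001, 0.443, 0.896, 0.001]
wrist_force: [-2.0, 0.5, 5.8]
width: 0.0112
grip_force: 41.2
```

```bash
python3 k.py
```

```text
t 10.48 knob~0.300 tau7 0.096 tz -0.104 F [-2.   0.5  5.8] w 0.0112 pos [ 0.5172 -0.1757  0.056 ]
```

Call:
send_rows(
  xyz=[
    [0,0,0],
    [0,0,0],
    [0,0,0],
  ],
  twist=[-0.03,-0.05,-0.05],
  hand=[0,0,0],
)

```text
time: 10.73
tool_pos: [0.5172, -0.1756, 0.056]
ee_rot: [0.001, 0.421, 0.907, 0.001]
wrist_force: [-0.6, 0.9, 6.2]
width: 0.011
grip_force: 41.2
```

```bash
python3 k.py
```

```text
t 10.73 knob~0.350 tau7 0.127 tz -0.072 F [-0.6  0.9  6.2] w 0.0110 pos [ 0.5172 -0.1756  0.056 ]
```

Call:
send_rows(
  xyz=[
    [0,0,0],
    [0,0,0],
    [0,0,0],
    [0,0,0],
  ],
  twist=[-0.03,-0.05,-0.05,-0.05],
  hand=[0,0,0,0],
)

```text
time: 11.07
tool_pos: [0.5173, -0.1756, 0.056]
ee_rot: [0.001, 0.398, 0.917, 0.001]
wrist_force: [-1.2, -0.1, 5.9]
width: 0.0109
grip_force: 41.2
```

```bash
python3 k.py
```

```text
t 11.07 knob~0.399 tau7 0.108 tz -0.091 F [-1.2 -0.1  5.9] w 0.0109 pos [ 0.5173 -0.1756  0.056 ]
```

Call:
send_rows(
  xyz=[
    [0,0,0],
    [0,0,0],
    [0,0,0],
    [0,0,0],
  ],
  twist=[-0.03,-0.06,-0.07,-0.07],
  hand=[0,0,0,0],
)

```text
time: 11.4
tool_pos: [0.5173, -0.1756, 0.056]
ee_rot: [0.001, 0.366, 0.93, 0.001]
wrist_force: [-0.9, 1.1, 6.5]
width: 0.0111
grip_force: 41.2
```

```bash
python3 k.py
```

```text
t 11.40 knob~0.469 tau7 0.275 tz -0.226 F [-0.9  1.1  6.5] w 0.0111 pos [ 0.5173 -0.1756  0.056 ]
```

Call:
send_rows(
  xyz=[
    [0,0,0],
    [0,0,0],
  ],
  twist=[0,0],
  hand=[0,0],
)

```text
time: 11.57
tool_pos: [0.5173, -0.1756, 0.056]
ee_rot: [0.001, 0.367, 0.93, 0.001]
wrist_force: [-0.5, 1.7, 5.8]
width: 0.0107
grip_force: 41.2
```

```bash
python3 k.py
```

```text
t 11.57 knob~0.468 tau7 0.232 tz -0.230 F [-0.5  1.7  5.8] w 0.0107 pos [ 0.5173 -0.1756  0.056 ]
```

Call:
send_rows(
  xyz=[
    [0,0,0],
    [0,0,0],
    [0,0,0],
    [0,0,0],
    [0,0,0],
    [0,0,0],
    [0,0,0],
    [0,0,0],
    [0,0,0],
    [0,0,0],
    [0,0,0],
  ],
  twist=[0.08,0.16,0.24,0.32,0.4,0.48,0.56,0.62,0.66,0.69,0.69],
  hand=[0,0,0,0,0,0,0,0,0,0,0],
)

```text
time: 12.48
tool_pos: [0.5166, -0.176, 0.0559]
ee_rot: [0.001, 0.659, 0.752, 0.0]
wrist_force: [-1.5, 0.2, 7.3]
width: 0.0116
grip_force: 41.4
```

```bash
cat >> k.py <<'E'
L=[]
for i in range(4):
    L.append((s["tau"][6],-s["wrist_torque"][2]));grab_frame("side");s=manip.get_state()
L=np.array(L);print("avg torque",np.round(L.mean(0),3),np.round(L[:,0],3),np.round(L[:,1],3))
E
python3 k.py
```

```text
t 12.48 knob~-0.221 tau7 -0.165 tz 0.035 F [-1.5  0.2  7.3] w 0.0116 pos [ 0.5166 -0.176   0.0559]
avg torque [-0.091 -0.046] [-0.165 -0.083 -0.059 -0.055] [-0.035 -0.015 -0.038 -0.096]
```

Call:
send_rows(
  xyz=[
    [0,0,0],
    [0,0,0],
    [0,0,0],
    [0,0,0],
  ],
  twist=[0.03,0.06,0.06,0.06],
  hand=[0,0,0,0],
)

```text
time: 13.02
tool_pos: [0.5165, -0.176, 0.0559]
ee_rot: [0.001, 0.681, 0.732, 0.0]
wrist_force: [-1.0, 1.4, 7.5]
width: 0.0113
grip_force: 41.4
```

```bash
python3 k.py
```

```text
t 13.02 knob~-0.280 tau7 -0.064 tz 0.015 F [-1.   1.4  7.5] w 0.0113 pos [ 0.5165 -0.176   0.0559]
avg torque [-0.057 -0.02 ] [-0.064 -0.056 -0.055 -0.055] [-0.015 -0.038 -0.014 -0.015]
```

Call:
send_rows(
  xyz=[
    [0,0,0],
    [0,0,0],
    [0,0,0],
    [0,0,0],
  ],
  twist=[0.03,0.06,0.06,0.06],
  hand=[0,0,0,0],
)

```text
time: 13.55
tool_pos: [0.5165, -0.176, 0.056]
ee_rot: [0.001, 0.703, 0.711, 0.0]
wrist_force: [-2.3, 1.0, 7.1]
width: 0.0112
grip_force: 41.4
```

```bash
sed -i 's/range(4)/range(2)/' k.py; python3 k.py
```

```text
t 13.55 knob~-0.340 tau7 -0.064 tz 0.059 F [-2.3  1.   7.1] w 0.0112 pos [ 0.5165 -0.176   0.056 ]
avg torque [-0.06  -0.057] [-0.064 -0.056] [-0.059 -0.056]
```

Call:
send_rows(
  xyz=[
    [0,0,0],
    [0,0,0],
    [0,0,0],
    [0,0,0],
  ],
  twist=[0.03,0.06,0.06,0.06],
  hand=[0,0,0,0],
)

```text
time: 13.98
tool_pos: [0.5164, -0.176, 0.0559]
ee_rot: [0.001, 0.724, 0.69, 0.0]
wrist_force: [-1.3, 0.5, 7.3]
width: 0.0112
grip_force: 41.4
```

```bash
python3 k.py
```

```text
t 13.98 knob~-0.400 tau7 -0.064 tz 0.062 F [-1.3  0.5  7.3] w 0.0112 pos [ 0.5164 -0.176   0.0559]
avg torque [-0.06  -0.074] [-0.064 -0.056] [-0.062 -0.087]
```

Call:
send_rows(
  xyz=[
    [0,0,0],
    [0,0,0],
    [0,0,0],
    [0,0,0],
  ],
  twist=[0.03,0.06,0.06,0.06],
  hand=[0,0,0,0],
)

```text
time: 14.42
tool_pos: [0.5163, -0.176, 0.0559]
ee_rot: [0.0, 0.744, 0.668, 0.0]
wrist_force: [-2.0, 1.0, 7.5]
width: 0.0109
grip_force: 41.5
```

```bash
python3 k.py
```

```text
t 14.42 knob~-0.460 tau7 -0.065 tz 0.029 F [-2.   1.   7.5] w 0.0109 pos [ 0.5163 -0.176   0.0559]
avg torque [-0.061 -0.05 ] [-0.065 -0.057] [-0.029 -0.07 ]
```

Call:
send_rows(
  xyz=[
    [0,0,0],
    [0,0,0],
    [0,0,0],
    [0,0,0],
  ],
  twist=[0.03,0.06,0.06,0.06],
  hand=[0,0,0,0],
)

```text
time: 14.85
tool_pos: [0.5162, -0.176, 0.0559]
ee_rot: [0.0, 0.764, 0.645, 0.0]
wrist_force: [-1.7, -0.2, 7.2]
width: 0.0114
grip_force: 41.5
```

```bash
python3 k.py
```

```text
t 14.85 knob~-0.520 tau7 -0.113 tz 0.096 F [-1.7 -0.2  7.2] w 0.0114 pos [ 0.5162 -0.176   0.0559]
avg torque [-0.109 -0.096] [-0.113 -0.105] [-0.096 -0.096]
```

Settled torque is now rising (−0.11), so the clockwise stop is at about −0.48. I'll press to about 0.18.

Call:
send_rows(
  xyz=[
    [0,0,0],
    [0,0,0],
    [0,0,0],
    [0,0,0],
  ],
  twist=[0.015,0.025,0.025,0.025],
  hand=[0,0,0,0],
)

```text
time: 15.28
tool_pos: [0.5162, -0.176, 0.056]
ee_rot: [0.0, 0.772, 0.636, 0.0]
wrist_force: [-2.8, -0.2, 7.5]
width: 0.0111
grip_force: 41.5
```

```bash
python3 k.py
```

```text
t 15.28 knob~-0.544 tau7 -0.154 tz 0.143 F [-2.8 -0.2  7.5] w 0.0111 pos [ 0.5162 -0.176   0.056 ]
avg torque [-0.153 -0.153] [-0.154 -0.151] [-0.143 -0.163]
```

Call:
send_rows(
  xyz=[
    [0,0,0],
    [0,0,0],
    [0,0,0],
    [0,0,0],
    [0,0,0],
    [0,0,0],
    [0,0,0],
    [0,0,0],
    [0,0,0],
    [0,0,0],
    [0,0,0],
    [0,0,0],
    [0,0,0],
    [0,0,0],
    [0,0,0],
    [0,0,0],
    [0,0,0],
    [0,0,0],
    [0,0,0],
  ],
  twist=[0.012,0.012,-0.08,-0.16,-0.24,-0.32,-0.4,-0.48,-0.56,-0.64,-0.72,-0.8,-0.86,-0.91,-0.94,-0.96,-0.98,-0.98,-0.98],
  hand=[0,0,0,0,0,0,0,0,0,0,0,0,0,0,0,0,0,0,0],
)

```text
time: 16.97
tool_pos: [0.5173, -0.1755, 0.056]
ee_rot: [0.001, 0.382, 0.924, 0.001]
wrist_force: [-0.7, 0.9, 6.2]
width: 0.0113
grip_force: 41.2
```

```bash
python3 k.py
```

```text
t 16.97 knob~0.435 tau7 0.061 tz -0.037 F [-0.7  0.9  6.2] w 0.0113 pos [ 0.5173 -0.1755  0.056 ]
avg torque [0.058 0.035] [0.061 0.056] [0.037 0.033]
```

Call:
send_rows(
  xyz=[
    [0,0,0],
    [0,0,0],
    [0,0,0],
    [0,0,0],
  ],
  twist=[-0.03,-0.06,-0.06,-0.06],
  hand=[0,0,0,0],
)

```text
time: 17.4
tool_pos: [0.5174, -0.1755, 0.056]
ee_rot: [0.001, 0.354, 0.935, 0.001]
wrist_force: [-0.3, 0.8, 6.2]
width: 0.0113
grip_force: 41.2
```

```bash
python3 k.py
```

```text
t 17.40 knob~0.495 tau7 0.061 tz -0.049 F [-0.3  0.8  6.2] w 0.0113 pos [ 0.5174 -0.1755  0.056 ]
avg torque [0.057 0.036] [0.061 0.053] [0.049 0.023]
```

Call:
send_rows(
  xyz=[
    [0,0,0],
    [0,0,0],
    [0,0,0],
    [0,0,0],
  ],
  twist=[-0.03,-0.06,-0.06,-0.06],
  hand=[0,0,0,0],
)

```text
time: 17.83
tool_pos: [0.5174, -0.1754, 0.0559]
ee_rot: [0.001, 0.326, 0.945, 0.001]
wrist_force: [-0.8, 1.2, 5.4]
width: 0.0111
grip_force: 41.2
```

```bash
python3 k.py
```

```text
t 17.83 knob~0.555 tau7 0.061 tz -0.045 F [-0.8  1.2  5.4] w 0.0111 pos [ 0.5174 -0.1754  0.0559]
avg torque [0.057 0.044] [0.061 0.053] [0.045 0.044]
```

Call:
send_rows(
  xyz=[
    [0,0,0],
    [0,0,0],
    [0,0,0],
    [0,0,0],
  ],
  twist=[-0.03,-0.06,-0.08,-0.08],
  hand=[0,0,0,0],
)

```text
time: 18.27
tool_pos: [0.5175, -0.1753, 0.056]
ee_rot: [0.002, 0.288, 0.958, 0.001]
wrist_force: [0.6, 1.8, 5.4]
width: 0.011
grip_force: 41.2
```

```bash
python3 k.py
```

```text
t 18.27 knob~0.635 tau7 0.129 tz -0.092 F [0.6 1.8 5.4] w 0.0110 pos [ 0.5175 -0.1753  0.056 ]
avg torque [0.101 0.086] [0.129 0.074] [0.092 0.08 ]
```

Call:
send_rows(
  xyz=[
    [0,0,0],
    [0,0,0],
    [0,0,0],
    [0,0,0],
  ],
  twist=[-0.03,-0.05,-0.05,-0.05],
  hand=[0,0,0,0],
)

```text
time: 18.7
tool_pos: [0.5175, -0.1752, 0.056]
ee_rot: [0.002, 0.264, 0.965, 0.001]
wrist_force: [0.4, 1.7, 6.5]
width: 0.0112
grip_force: 41.2
```

```bash
python3 k.py
```

```text
t 18.70 knob~0.685 tau7 0.061 tz -0.027 F [0.4 1.7 6.5] w 0.0112 pos [ 0.5175 -0.1752  0.056 ]
avg torque [0.059 0.064] [0.061 0.056] [0.027 0.101]
```

Call:
send_rows(
  xyz=[
    [0,0,0],
    [0,0,0],
    [0,0,0],
    [0,0,0],
    [0,0,0],
    [0,0,0],
    [0,0,0],
    [0,0,0],
    [0,0,0],
    [0,0,0],
    [0,0,0],
    [0,0,0],
    [0,0,0],
    [0,0,0],
    [0,0,0],
    [0,0,0],
  ],
  twist=[-0.06,-0.12,-0.18,-0.24,-0.3,-0.36,-0.42,-0.48,-0.54,-0.6,-0.66,-0.72,-0.76,-0.785,-0.785,-0.785],
  hand=[0,0,0,0,0,0,0,0,0,0,0,0,0,0,0,0],
)

```text
time: 20.13
tool_pos: [0.5176, -0.1743, 0.056]
ee_rot: [0.002, -0.125, 0.992, 0.0]
wrist_force: [0.1, 3.4, 4.7]
width: 0.0113
grip_force: 41.2
```

```bash
python3 k.py
```

```text
t 20.13 knob~1.470 tau7 0.064 tz -0.090 F [0.1 3.4 4.7] w 0.0113 pos [ 0.5176 -0.1743  0.056 ]
avg torque [0.06  0.064] [0.064 0.057] [0.09  0.037]
```

Call:
send_rows(
  xyz=[
    [0,0,0],
    [0,0,0],
    [0,0,0],
    [0,0,0],
    [0,0,-30],
    [0,0,-60],
    [0,0,-90],
    [3,25,-115],
    [6,50,-124],
    [8,65,-124],
    [8,65,-124],
    [8,65,-124],
    [8,65,-124],
    [8,65,-124],
    [8,65,-124],
    [8,65,-124],
    [8,65,-124],
    [8,65,-124],
    [8,65,-124],
    [8,65,-124],
  ],
  twist=[0,0,0,0,0,0,0,0.12,0.24,0.36,0.48,0.6,0.72,0.84,0.96,1.08,1.2,1.32,1.44,1.473],
  hand=[0.3,0.6,1,1,1,1,1,1,1,1,1,1,1,1,1,1,1,1,1,1],
)

```text
time: 21.9
tool_pos: [0.4921, -0.1147, 0.1781]
ee_rot: [-0.0, 0.576, 0.818, -0.0]
wrist_force: [-1.1, -0.8, 0.3]
width: 0.0858
grip_force: 0.0
```

Run:
```python
from h import *
grab_frame("side");grab_frame("side")
s=manip.get_state();im=grab_frame("wrist");delta((.4937,-.1128,.18),.349,s)
C=cam("wrist",s)
c=np.array([.504,-.141]);a=1.92;ex=np.array([np.cos(a),np.sin(a)]);ey=np.array([-ex[1],ex[0]])
v=cv2.resize(im,(784,588),interpolation=cv2.INTER_CUBIC)
for x,y,z in((.0575,.018,.04),(.0575,-.018,.04),(.0025,.018,.04),(.0025,-.018,.04),(.085,.045,.008),(.085,-.045,.008),(-.035,0,.078),(-.035,.062,.049)):
    p=proj(C,np.r_[c+ex*x+ey*y,z]);print(x,y,z,np.round(p*1.4,1));cv2.circle(v,tuple(int(1.4*k) for k in p),4,(0,0,255),1)
cv2.imwrite("pics/w2a.png",v)
```

```text
t 22.0 pos [ 0.4921 -0.1147  0.1782] yaw_y 0.3492 zax [-0.001 -0.    -1.   ] j7 0.674 F [0.4 0.4 0.6] T [ 0.01  0.02 -0.02] w 0.0854
shift [ 1.2  2.2 -1.8] twist 0.0
0.0575 0.018 0.04 [364.8 223.7]
0.0575 -0.018 0.04 [428.1 223.7]
0.0025 0.018 0.04 [366.3 314.3]
0.0025 -0.018 0.04 [426.  314.3]
0.085 0.045 0.008 [322.6 169.7]
0.085 -0.045 0.008 [469.6 169.6]
-0.035 0 0.078 [396.6 401.9]
-0.035 0.062 0.049 [294.4 377.1]
```

View pics/w2a.png

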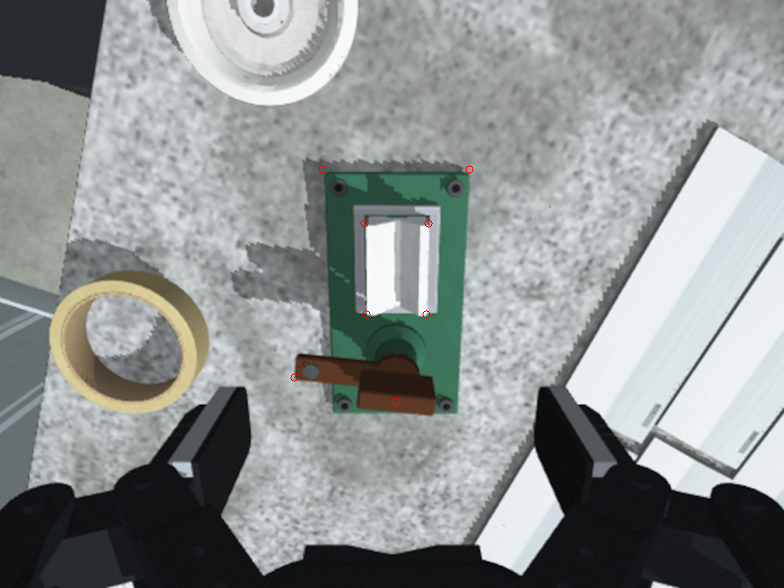

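The clamp arm is clear, pointing left at (310,370). The block's top spans about (366–430, 220–316), within 1 mm of the prediction. I'll descend and grip it.

Call:
send_rows(
  xyz=[
    [1,3,30],
    [1,3,60],
    [1,3,90],
    [1,3,115],
    [1,3,135],
    [1,3,150],
    [1,3,160],
    [1,3,164],
    [1,3,164],
    [1,3,164],
    [1,3,164],
    [1,3,164],
    [1,3,164],
    [1,3,164],
    [1,3,164],
    [1,3,164],
    [1,3,164],
  ],
  twist=[0,0,0,0,0,0,0,0,0,0,0,0,0,0,0,0,0],
  hand=[1,1,1,1,1,1,1,1,1,0.8,0.6,0.5,0.4,0.2,0,0,0],
  newtons=50,
)

```text
time: 23.47
tool_pos: [0.4951, -0.1129, 0.0152]
ee_rot: [0.001, 0.574, 0.819, 0.0]
wrist_force: [-1.0, 0.9, 5.9]
width: 0.0355
grip_force: 52.7
```

```bash
python3 -c "
from h import *
delta((.4937,-.1128,.15),.349)"
```

```text
t 23.47 pos [ 0.4951 -0.1129  0.0152] yaw_y 0.3491 zax [ 0.001 -0.    -1.   ] j7 0.739 F [-1.   0.9  5.9] T [-0.05  0.3  -0.02] w 0.0355
shift [   0.5   -1.1 -134.8] twist 0.0
```

Call:
send_rows(
  xyz=[
    [0,0,-4],
    [0,0,-10],
    [0,0,-18],
    [0,0,-30],
    [0,0,-48],
    [0,0,-68],
    [0,0,-90],
    [0,0,-110],
    [0,0,-120],
    [0,0,-120],
  ],
  twist=[0,0,0,0,0,0,0,0,0,0],
  hand=[0,0,0,0,0,0,0,0,0,0],
)

```text
time: 24.3
tool_pos: [0.496, -0.113, 0.1366]
ee_rot: [0.002, 0.574, 0.819, 0.001]
wrist_force: [0.3, -0.7, -5.3]
width: 0.0351
grip_force: 51.5
```

```bash
python3 -c "
from h import *
delta((.501,.145,.13),-.096)"
```

```text
t 24.3 pos [ 0.496  -0.113   0.1366] yaw_y 0.3492 zax [ 0.005 -0.001 -1.   ] j7 0.692 F [ 0.3 -0.7 -5.3] T [-0.07 -0.08  0.04] w 0.0351
shift [240.8  92.9   6.4] twist 0.445
```

Call:
send_rows(
  xyz=[
    [10,4,0],
    [30,12,0],
    [55,21,0],
    [80,31,0],
    [105,41,0],
    [130,50,0],
    [155,60,0],
    [180,70,0],
    [205,79,0],
    [225,87,0],
    [236,91,0],
    [240,93,0],
    [240,93,0],
    [240,93,0],
  ],
  twist=[0.02,0.06,0.1,0.14,0.18,0.22,0.26,0.3,0.35,0.39,0.42,0.445,0.445,0.445],
  hand=[0,0,0,0,0,0,0,0,0,0,0,0,0,0],
)

```text
time: 25.47
tool_pos: [0.499, 0.1444, 0.1331]
ee_rot: [-0.0, 0.74, 0.673, -0.001]
wrist_force: [-1.3, 0.1, -4.2]
width: 0.0349
grip_force: 51.3
```

Run:
```python
from h import *
grab_frame("side")
s=manip.get_state();im=grab_frame("wrist");delta((.501,.145,.02),-.096,s)
C=cam("wrist",s);np.save("pics/w3.npy",im)
c=np.array([.505,.190]);a=1.475;ex=np.array([np.cos(a),np.sin(a)]);ey=np.array([-ex[1],ex[0]])
v=cv2.resize(im,(784,588),interpolation=cv2.INTER_CUBIC)
for x,y in((.09,.045),(.09,-.045),(-.09,.045),(-.09,-.045),(-.006,.031),(-.006,-.031),(-.084,.031),(-.084,-.031)):
    p=proj(C,np.r_[c+ex*x+ey*y,.004]);print(x,y,np.round(p*1.4,1));cv2.circle(v,tuple(int(1.4*k) for k in p),4,(0,0,255),1)
cv2.imwrite("pics/w3a.png",v)
```

```text
t 25.52 pos [0.4993 0.1436 0.1334] yaw_y -0.0961 zax [-0.002 -0.002 -1.   ] j7 -0.128 F [-0.3  0.2 -4.7] T [-0.06  0.04 -0.01] w 0.0353
shift [  1.7   1.8 113.4] twist -0.0
0.09 0.045 [301.6   4.4]
0.09 -0.045 [487.9   4.3]
-0.09 0.045 [319.  345.7]
-0.09 -0.045 [469.8 345.7]
-0.006 0.031 [337.5 204.2]
-0.006 -0.031 [451.5 204.2]
-0.084 0.031 [342.1 336.4]
-0.084 -0.031 [446.6 336.5]
```

View pics/w3a.png

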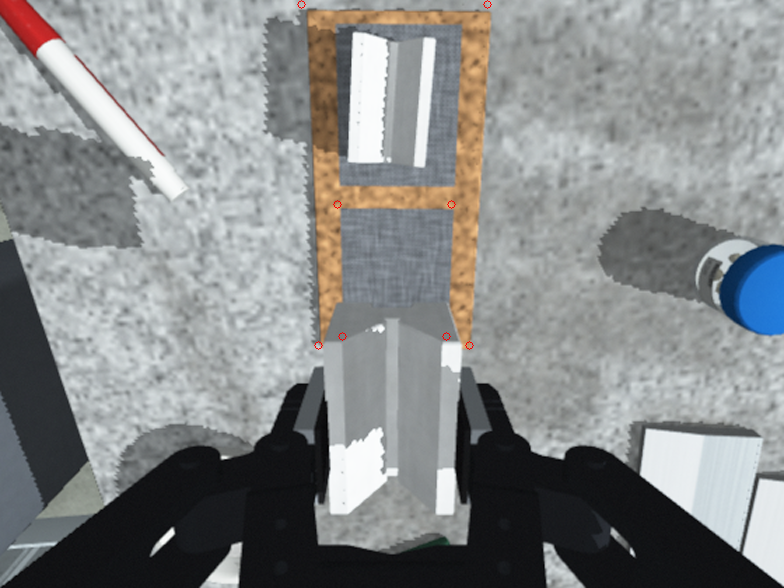

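The empty field's near-twin edge runs (341,208)–(452,208), and the mat's far corners are at (307,11) and (491,12). The held block's top ends are at rows 343 and 513. I'll turn these into positions.

Run:
```python
from h import *
s=manip.get_state();C=cam("wrist",s);p=s["tool_pos"];print(np.round(p,4))
f=lambda u,z:back(C,(u[0]/1.4,u[1]/1.4),z)[:2]
m=[f(u,.004) for u in((307,11),(491,12),(341,208),(452,208),(312,208),(480,208))];print(np.round(m,4))
d=m[1]-m[0];d2=m[3]-m[2];print("yaws of y-line",np.arctan2(d[1],d[0]),np.arctan2(d2[1],d2[0]),np.linalg.norm(d),np.linalg.norm(d2))
e=(m[2]+m[3])/2;f0=(m[0]+m[1])/2;ax=(f0-e);print("centreline yaw",np.arctan2(ax[1],ax[0]),np.linalg.norm(ax),"should be .096")
u=ax/np.linalg.norm(ax);print("spot from far edge",f0-.135*u,"from field edge",e-.039*u)
b=[f(q,p[2]-.0072+.032) for q in((326,343),(461,343),(331,513),(456,513))];print("block",np.round(np.mean(b,0)-p[:2],4),np.round(b,4))
ax=(b[0]+b[1]-b[2]-b[3])/2;print("len",np.linalg.norm(ax),"yaw",np.arctan2(ax[1],ax[0]))
```

```text
[0.4995 0.1433 0.1337]
[[0.4714 0.2806]
 [0.5603 0.2715]
 [0.4755 0.1844]
 [0.5358 0.1785]
 [0.4598 0.186 ]
 [0.551  0.1771]]
yaws of y-line -0.10237247207396052 -0.09715186881271826 0.08935090587791038 0.06056405086932305
centreline yaw 1.4635557548772544 0.09511850263715134 should be .096
spot from far edge [0.50139202 0.14183161] from field edge [0.50148637 0.14270804]
block [0.0005 0.0002] [[0.4854 0.172 ]
 [0.5199 0.1687]
 [0.4793 0.1184]
 [0.5156 0.1149]]
len 0.05393237853191099 yaw 1.4745037697917391
```

Call:
send_rows(
  xyz=[
    [-1,1.6,15],
    [-1,1.6,40],
    [-1,1.6,65],
    [-1,1.6,85],
    [-1,1.6,100],
    [-1,1.6,110],
    [-1,1.6,116],
    [-1,1.6,117],
    [-1,1.6,117],
    [-1,1.6,117],
  ],
  twist=[0,0,0,0.003,0.003,0.003,0.003,0.003,0.003,0.003],
  hand=[0,0,0,0,0,0,0,0,0,0],
)

```text
time: 26.4
tool_pos: [0.5024, 0.1434, 0.0181]
ee_rot: [0.0, 0.741, 0.671, 0.001]
wrist_force: [0.7, 0.4, -4.2]
width: 0.0356
grip_force: 51.3
```

```bash
python3 -c "
from h import *
delta((.501,.142,.0112),-.099)"
```

```text
t 26.4 pos [0.5024 0.1434 0.0181] yaw_y -0.0992 zax [ 0.002  0.    -1.   ] j7 -0.044 F [ 0.7  0.4 -4.2] T [ 0.01 -0.07 -0.01] w 0.0356
shift [-1.6 -1.2  6.9] twist -0.0
```

Call:
send_rows(
  xyz=[
    [-1,-1,2],
    [-1,-1,3.5],
    [-1,-1,4.5],
    [-1,-1,5.5],
    [-1,-1,6],
    [-1,-1,6],
  ],
  twist=[0,0,0,0,0,0],
  hand=[0,0,0,0,0,0],
)

```text
time: 26.9
tool_pos: [0.5005, 0.1426, 0.0113]
ee_rot: [0.0, 0.741, 0.671, 0.0]
wrist_force: [0.4, 0.4, -4.6]
width: 0.0349
grip_force: 51.4
```

```bash
python3 -c "
from h import *
delta((.501,.142,.0112),-.099)"
```

```text
t 26.9 pos [0.5005 0.1426 0.0113] yaw_y -0.0989 zax [ 0.  0. -1.] j7 -0.038 F [ 0.4  0.4 -4.6] T [-0.06 -0.03 -0.01] w 0.0349
shift [-0.5  0.5  0.1] twist 0.0
```

Call:
send_rows(
  xyz=[
    [0,0,0.4],
    [0,0,0.8],
    [0,0,1.2],
    [0,0,1.2],
  ],
  twist=[0,0,0,0],
  hand=[0,0,0,0],
)

```text
time: 27.23
tool_pos: [0.5005, 0.1426, 0.0112]
ee_rot: [-0.0, 0.741, 0.671, 0.0]
wrist_force: [-1.9, 0.5, 5.8]
width: 0.0352
grip_force: 52.8
```

```bash
python3 -c "
from h import *
delta((.501,.142,.0112),-.099)"
```

```text
t 27.23 pos [0.5005 0.1426 0.0112] yaw_y -0.099 zax [ 0.     0.001 -1.   ] j7 -0.038 F [-1.9  0.5  5.8] T [-0.13  0.5   0.  ] w 0.0352
shift [-0.6  0.6  0. ] twist 0.0
```

The block is down with light contact, so I'll release and rise.

Call:
send_rows(
  xyz=[
    [0,0,-0.5],
    [0,0,-0.5],
    [0,0,-0.5],
    [0,0,-0.5],
    [0,0,-0.5],
    [0,0,-0.5],
    [0,0,-20],
    [0,0,-50],
    [0,0,-85],
    [0,0,-125],
    [0,0,-160],
    [0,0,-160],
    [0,0,-160],
  ],
  twist=[0,0,0,0,0,0,0,0,0,0,0,0,0],
  hand=[0.45,0.5,0.6,0.8,1,1,1,1,1,1,1,1,1],
)

```text
time: 28.32
tool_pos: [0.5018, 0.1429, 0.1722]
ee_rot: [0.001, 0.741, 0.671, 0.002]
wrist_force: [-0.7, 0.2, -1.6]
width: 0.0852
grip_force: 0.0
```

Run:
```python
from h import *
grab_frame("side")
s=manip.get_state();im=grab_frame("wrist");delta((.501,.142,.17),-.099,s)
cv2.imwrite("pics/w4.png",cv2.resize(im,(784,588),interpolation=cv2.INTER_CUBIC))
C=cam("wrist",s);c=np.array([.5015,.1425]);a=1.472;ex=np.array([np.cos(a),np.sin(a)]);ey=np.array([-ex[1],ex[0]])
for x,y in((1,1),(1,-1),(-1,1),(-1,-1)):print(np.round(1.4*proj(C,np.r_[c+ex*.0275*x+ey*.018*y,.036]),1))
```

```text
t 28.37 pos [0.5003 0.1427 0.1705] yaw_y -0.0987 zax [ 0.001  0.001 -1.   ] j7 -0.148 F [ 0.9  0.7 -0.5] T [-0.02  0.04  0.04] w 0.0856
shift [-0.7  0.7  0.5] twist 0.0
[361.7 227.3]
[425.7 227.3]
[363.5 318.7]
[423.8 318.7]
```

View pics/w4.png

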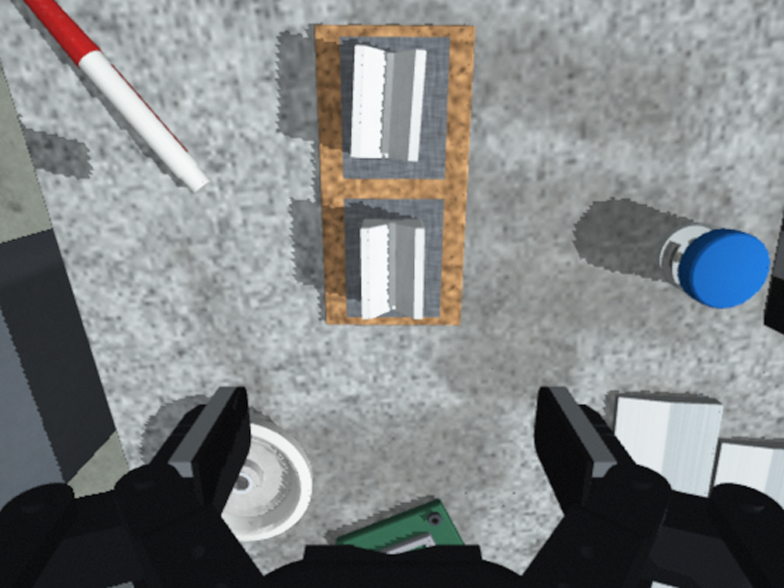

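The block stands upright in the empty grey field. Its top is at about (361–424, 222–318) against a predicted (362–426, 227–319), so it's centred within about 2 mm and square. The twin hasn't moved, so I'm handing in.

```bash
python3 -c "
from station import job
print(job.close_job())"
```

```text
the job is handed in; nothing more can be done
None
```

The clamp was rocked free with twist peaking at about 0.28 N m (it shears at 0.4), swung about 84° anticlockwise, and the V-block set upright and square, within about 2 mm of the middle of the empty grey field; the job was handed in at about 28 s, and the judge's verdict was not shown.

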